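# Pack the unused drugs into the anaesthesia caddy

## Task

Pack the unused drugs into the blue caddy: stand each of the three capped vials upright in the well of its own size (large in the widest, medium in the middle-sized, small in the narrowest), and lay the drawn-up syringe, the one with its plunger out, flat along the caddy's long syringe bay, either way round. Leave the used look-alikes, the vial without a cap and the syringe with its plunger pushed in, where they are on the table.

Things in the scene. Friction and masses are not known exactly. Their poses are not given: they have to be found in the camera images.
- vial_large: Large unused vial with a wide aluminium cap (33 mm across), 0.1 kg, 40 mm in diameter and 68 mm tall in all, standing upright; amber glass with a paper label, straight-sided body up to 50 mm, then shoulder and neck. Origin: centre of its underside, z up along its axis
- vial_medium: Medium unused vial with a wide aluminium cap (25 mm across), 0.06 kg, 30 mm in diameter and 58 mm tall in all, standing upright; amber glass with a paper label, straight-sided body up to 40 mm, then shoulder and neck. Origin: centre of its underside, z up along its axis
- vial_small: Small unused vial with a wide aluminium cap (18 mm across), 0.03 kg, 22 mm in diameter and 50 mm tall in all, standing upright; amber glass with a paper label, straight-sided body up to 32 mm, then shoulder and neck. Origin: centre of its underside, z up along its axis
- vial_used: Used vial, not to be moved: like the medium vial but without the cap, only the thin open neck (19 mm across), 30 mm in diameter and 50 mm tall in all, standing upright; amber glass with a paper label, straight-sided body up to 40 mm, then shoulder and neck. Origin: centre of its underside, z up along its axis
- syringe_full: Drawn-up syringe lying flat, white plastic, 145 mm long, 0.03 kg. Origin: mid-length on its underside; x along it to the nozzle, z up. Barrel 18 mm thick from x = -22.5 to 57.5 mm, axis 9.5 mm up; capped nozzle (8 mm thick) to x = 72.5; finger flange 30 mm wide, 19 mm high at x = -22.5 to -19.5; behind it 50 mm of thin plunger rod ending in a 19 mm disc
- syringe_used: Used syringe, not to be moved: the same barrel, flange and nozzle, but the plunger is pushed in (8 mm of it shows), 103 mm long in all. Origin: at mid-length on its underside, x along it towards the nozzle
- well_large: The large well, for the large vial: white square insert (67 x 67 mm, 8 mm thick) fixed in the caddy, with one round recess 56 mm in diameter, open above. Origin: centre of its underside, on the recess's axis, 4 mm above the table, z up; the recess's floor is 2 mm and its rim 8 mm above the origin. The three inserts sit in any order
- well_medium: The medium well, for the medium vial: white square insert (67 x 67 mm, 8 mm thick) fixed in the caddy, with one round recess 46 mm in diameter, open above. Origin: centre of its underside, on the recess's axis, 4 mm above the table, z up; the recess's floor is 2 mm and its rim 8 mm above the origin. The three inserts sit in any order
- well_small: The small well, for the small vial: white square insert (67 x 67 mm, 8 mm thick) fixed in the caddy, with one round recess 38 mm in diameter, open above. Origin: centre of its underside, on the recess's axis, 4 mm above the table, z up; the recess's floor is 2 mm and its rim 8 mm above the origin. The three inserts sit in any order
- syringe_bay (a point): Syringe bay of the fixed blue caddy (140 x 212 mm). Point: centre of the bay's floor, 12 mm above the table; y along the bay, x across it to the wells, z up. 172 mm long between 8 mm high end walls, 44 mm wide between 6 mm high lips at its ends only (none within 51 mm of the middle). Row of wells 73 mm away in +x, 69 mm apart, rims level with the bay floor

How it is judged:
By the outcome, as a careful person would: the job done as asked, in the order asked, and still so for the second after the job is handed in, with the robot touching nothing.
It also fails if it takes over 115 s, if anything falls off the work surface, if the arm or the gripper's body presses on something with over 40 N, if the wrist force passes 120 N, or if a joint passes its speed limit or range.

## Robot

A 7-joint arm with a two-finger parallel gripper is mounted at the origin on the work surface. World frame = base frame: x ahead of the robot, y to its left, z up, the work surface at z = 0. Lengths are in m, angles in rad, forces in N, time in s.
With the tool pointing down it reaches from about 0.4 to 0.85 m from the base axis. Payload 10.4 kg.
Tool frame: the origin (TCP) lies on the front face of the gripper's body, between the roots of the fingers; the fingertips stand 73 mm ahead of it and the grasp point (between the pads) lies 54 mm ahead of it; x points along the fingers, y is the direction in which the jaws open and shut, and the axes are right-handed (so a half turn about x gives the same grasp; the last joint's range is limited). The gripper opens to 85 mm and grips with 20 to 120 N. Pads are 22 mm wide; open, the fingers measure 114 mm over their backs; the gripper's body (76 mm by 85 mm) begins 54 mm behind the grasp point. The pads swing forward as they close: fully open they stand 13 mm farther back than shut.
Start: joints at [1.312, 0.332, -0.065, 1.46, 0.022, 1.35, -0.088], TCP at [0.146, -0.608, 0.304] pointing down, gripper open.
Joint ranges: [-2.6, 2.6], [-0.5, 2.12], [-1.47, 1.34], [0.16, 2.42], [-1.27, 4.41], [0.06, 2.06], [-2.6, 2.6]. Speed limits (rad/s): [2.22, 2.22, 2.79, 2.79, 3.14, 3.14, 3.14].

## Interface

Orientations are given as a unit quaternion [x, y, z, w].
In Python, from workcell import manip gives the robot as it stands. The module is installed in compiled form; this text tells all that it offers.
- The arm moves only by the tool arm_command, never from a script. Its argument "moves" is a list that holds one entry, the list of rows, each a list of 5 numbers: the closure, from 0 (fully open) to 1 (shut), then the shift along the tool's x, y, z in units of 25 mm (1.0 is 25 mm), then the turn about the tool's x in degrees. A call has 1 to 12 rows; each row shifts and turns the commanded pose from where the row before left it, along the tool's axes as they then stand; what a row does not reach is not made up. A row lasts 1/12 s, in which the tool goes at most 41.7 mm and 7.16 degrees, less where a joint would pass 70% of its speed; a pose out of reach is approached as far as the arm can. A call is refused whole if a number of a shift passes 1 or a number of a turn 7.16, either way. A call with a gripper value outside its range is refused whole. The fingers move at their own pace and stop on an object; "force" is the grip in N (left out, the last holds). Time passes only in rows, so rows that do not move let the fingers close. It gives the time, the measured TCP pose, the force and the opening at its end, in the units of the state.
- manip.get_obs(): the state, without advancing time (a new reading comes with each control period).
- manip.camera(name): name is "side" or "top"; returns the picture (384x512x3 uint8, red, green, blue); there is no depth.
- manip.camera_info(name): a dict with "vfov" (degrees; the focal length in pixels is half the picture's height over the tangent of half this angle, whatever the lens; pixels are square), "cx", "cy" (the principal point, pixels), "pose" (4x4, takes a point from camera to world coordinates). Camera axes: x right, y down, z forward; pixel columns grow to the right and rows downward; lengths in m; the calibration is good to about 2 mm. A picture is of the moment at which its call begins. camera_info takes no time and is no camera call.
- manip.hand_in(): hands the job in, once; it reports no verdict.
Trained networks look in the newest picture that a camera, given by its name, has taken for a name from the list of things; names that differ only in an ending like _2 or _b are one class to them, and where a whole thing is asked for, a point or a joint stands for the part that bears it (a point fixed in the world has none). Each returns a list of dicts, best first, with "confidence" (0 to 1); they miss things now and then, are a little off and sometimes report something else, mostly with a low value. They report only what shows in the picture. A call takes as long as a camera call.
- manip.regions_of(query, camera): "mask" (384x512 bool, what is visible of it) and "rect" ([left, top, right, bottom] in pixels, round what is visible of it).
- manip.pinpoint(query, camera): "pixel" ([row, column] in pixels: a listed point, or the origin of a listed thing).
The state is a dict: "clock": time; "joint_pos": joint angles; "joint_velocities": joint speeds; "tau": joint torques, N m; "position": TCP position; "ee_rot": TCP orientation; "ft_force": force on the tool from outside, world axes, zero at the start; "torque": the same for the moment, N m; "grip_width": opening from 0.0 (shut) to 1.0 (fully open).
Only numpy, scipy, OpenCV 4.12 (cv2) and the standard library are available. Lean on these libraries where they do the work, as an engineer would, in place of code of your own. Each camera call takes 0.05 s, during which the arm holds its last target.

## Working session

There is one attempt and no reset: what is moved stays moved. The work goes in short steps, Python scripts to look and compute and a tool call to move; the robot and the scene stay as the last step left them, time stands still between calls to the robot, and variables do not carry over. Pictures are saved under pics/ and viewed, and the job is handed in when it is done.

Besides the shell and the picture viewer there is one more tool, called in YAML: its name, and indented under it one key for each argument. arm_command: Moves the arm, as the interface text tells. Its arguments: {"type":"object","properties":{"moves":{"type":"array","items":{"type":"array","items":{"type":"array","items":{"type":"number"}}}},"force":{"type":"number"}},"required":["moves"]}

```bash
mkdir -p pics
cat > h.py <<'E'
import numpy as np, cv2
from workcell import manip
def cam(n):
    i=manip.camera_info(n); f=192/np.tan(np.radians(i['vfov'])/2); return f,i['cx'],i['cy'],np.array(i['pose'])
def ray(n,r,c):
    f,cx,cy,P=cam(n); d=P[:3,:3]@np.array([(c-cx)/f,(r-cy)/f,1]); return P[:3,3],d
def onz(n,r,c,z):
    o,d=ray(n,r,c); return o+d*(z-o[2])/d[2]
def proj(n,p):
    f,cx,cy,P=cam(n); q=P[:3,:3].T@(np.array(p)-P[:3,3]); return cy+f*q[1]/q[2], cx+f*q[0]/q[2]
def snap(n,name,s=1.5):
    im=manip.camera(n); cv2.imwrite('pics/'+name,cv2.resize(im[:,:,::-1],None,fx=s,fy=s,interpolation=cv2.INTER_CUBIC)); return im
E
python3 - <<'E'
from h import *
np.set_printoptions(precision=3,suppress=True)
for n in('top','side'):
    snap(n,n+'0.png'); i=manip.camera_info(n);print(n,i)
o=manip.get_obs();print(o)
zs=dict(vial_large=0,vial_medium=0,vial_small=0,vial_used=0,syringe_full=0,syringe_used=0,well_large=.004,well_medium=.004,well_small=.004,syringe_bay=.012)
for q,z in zs.items():
  for n in('top','side'):
    for d in manip.pinpoint(q,n)[:3]:
        p=d['pixel'];print(q,n,round(d['confidence'],2),np.array(p),onz(n,*p,z)[:2])
print(manip.get_obs()['clock'])
E
```

```text
top {'vfov': 47.298939194011766, 'cx': 255.66901248411006, 'cy': 187.06066468568974, 'pose': array([[ 0.026, -0.998,  0.061,  0.416],
       [-1.   , -0.026, -0.011,  0.004],
       [ 0.013, -0.061, -0.998,  1.208],
       [ 0.   ,  0.   ,  0.   ,  1.   ]])}
side {'vfov': 52.18005746522956, 'cx': 244.03836171380578, 'cy': 191.0820653068139, 'pose': array([[-0.721, -0.442,  0.535, -0.014],
       [-0.693,  0.482, -0.536,  0.529],
       [-0.021, -0.757, -0.653,  0.683],
       [ 0.   ,  0.   ,  0.   ,  1.   ]])}
{'clock': 0.1, 'joint_pos': array([ 1.312,  0.333, -0.065,  1.461,  0.022,  1.35 , -0.088]), 'joint_velocities': array([ 0.001, -0.003,  0.   , -0.003, -0.   , -0.001, -0.   ]), 'tau': array([  0.001, -62.675,   0.049, -39.243,   0.016,   0.007,   0.   ]), 'position': array([ 0.146, -0.607,  0.303]), 'ee_rot': array([-0.702, -0.084,  0.702, -0.083]), 'ft_force': array([0.995, 0.162, 0.186]), 'torque': array([-0.005, -0.025,  0.015]), 'grip_width': 0.9961431367709431}
vial_large top 0.74 [198.3 390.7] [ 0.469 -0.384]
vial_large side 0.68 [145.5 342.9] [ 0.47  -0.389]
vial_mediu
[... 344 characters left out ...]
e_full top 0.76 [136.8 149.6] [0.622 0.288]
syringe_full side 0.89 [242.7 126.2] [0.62  0.287]
syringe_used top 0.6 [153.2 370.2] [ 0.593 -0.325]
syringe_used side 0.44 [138.  292.5] [ 0.61  -0.319]
well_large top 0.9 [160.5 259.8] [ 0.564 -0.019]
well_large side 0.98 [186.7 231.9] [ 0.578 -0.019]
well_medium top 0.81 [156.9 232.5] [0.572 0.057]
well_medium top 0.72 [228.3 351.1] [ 0.383 -0.274]
well_medium side 0.92 [201.6 214.3] [0.57  0.054]
well_medium side 0.18 [176.6 345.4] [ 0.379 -0.26 ]
well_small top 0.83 [158.5 210.8] [0.565 0.117]
well_small side 0.93 [212.6 191.5] [0.582 0.12 ]
syringe_bay top 0.85 [179.5 233.8] [0.508 0.051]
syringe_bay side 0.68 [210.6 235.9] [0.499 0.045]
1.1
```

View pics/top0.png

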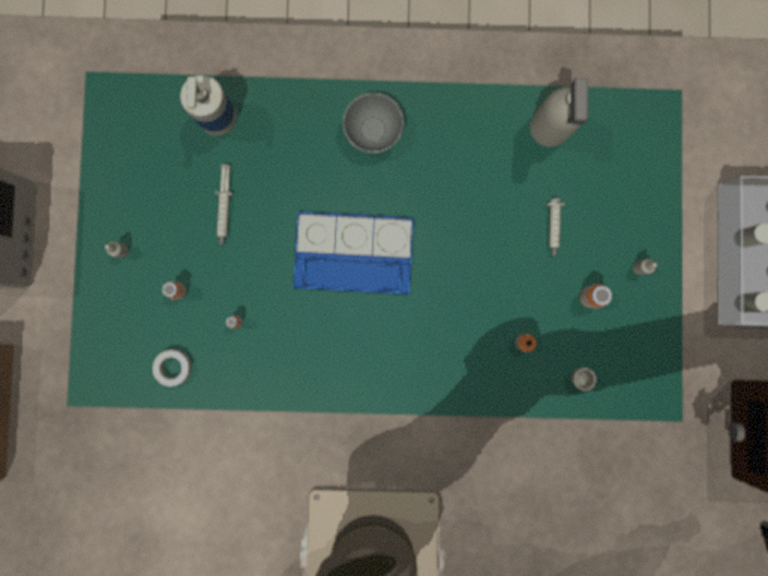

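View pics/side0.png

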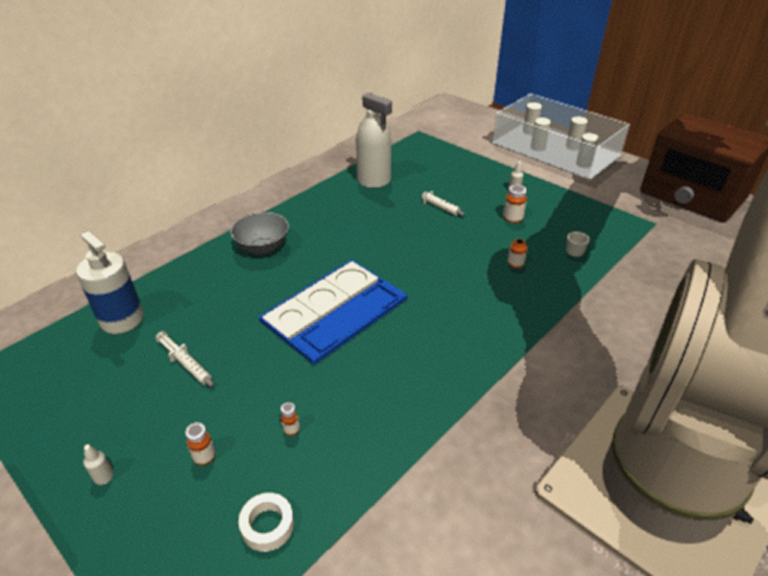

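Run:
```python
from h import *
np.set_printoptions(precision=4,suppress=True)
def tile(ims): 
    h=max(i.shape[0] for i in ims); return np.hstack([cv2.copyMakeBorder(i,0,h-i.shape[0],0,4,cv2.BORDER_CONSTANT) for i in ims])
T=manip.camera('top')[:,:,::-1].copy(); S=manip.camera('side')[:,:,::-1].copy()
cv2.imwrite('T.png',T);cv2.imwrite('S.png',S)
cr=lambda im,r0,r1,c0,c1,s: cv2.resize(im[r0:r1,c0:c1],None,fx=s,fy=s,interpolation=cv2.INTER_CUBIC)
cv2.imwrite('pics/capT.png',cr(T,130,205,185,285,7)); cv2.imwrite('pics/capS.png',cr(S,165,245,165,280,6.5))
cv2.imwrite('pics/objs.png',tile([cr(T,100,230,100,180,4.4),cr(S,210,320,90,210,3.8)]))
for q in('vial_large','vial_medium','vial_small','syringe_full','syringe_used','vial_used'):
  for n in('top','side'):
    for d in manip.regions_of(q,n)[:2]:
      print(q,n,round(d['confidence'],2),d['rect'],d['mask'].sum())
for n,im in(('top',T),('side',S)):
  hsv=cv2.cvtColor(im,cv2.COLOR_BGR2HSV)
  m=cv2.inRange(hsv,(105,120,50),(130,255,255)); 
  k,l,st,ce=cv2.connectedComponentsWithStats(m); j=1+np.argmax([st[i,4] if abs(ce[i][0]-230)<60 else 0 for i in range(1,k)])
  pts=np.argwhere(l==j)[:,::-1].astype(np.int32); hull=cv2.convexHull(pts); print(n,st[j],cv2.approxPolyDP(hull,4,True).reshape(-1,2).tolist())
```

```text
vial_large top 0.76 [384.3, 190.7, 408.8, 203.8] 281
vial_large side 0.53 [336.0, 122.5, 353.4, 144.0] 313
vial_medium top 0.58 [108.2, 185.1, 127.6, 197.2] 151
vial_medium side 0.84 [122.8, 284.9, 140.3, 311.3] 370
vial_small top 0.19 [248.4, 147.1, 271.2, 173.9] 578
vial_small side 0.45 [191.4, 268.2, 196.4, 290.4] 212
syringe_full top 0.76 [142.8, 111.9, 152.9, 166.8] 299
syringe_full side 0.75 [104.4, 223.9, 149.7, 258.7] 412
syringe_used top 0.62 [365.8, 131.0, 375.8, 169.4] 233
syringe_used side 0.68 [283.6, 128.0, 307.3, 147.0] 174
vial_used side 0.52 [340.8, 160.3, 354.6, 180.2] 191
top [ 196  167   78   29 1788] [[272, 194], [196, 191], [197, 167], [273, 172]]
side [ 173  185   98   58 1722] [[270, 196], [209, 242], [173, 212], [252, 185]]
```

View pics/capT.png

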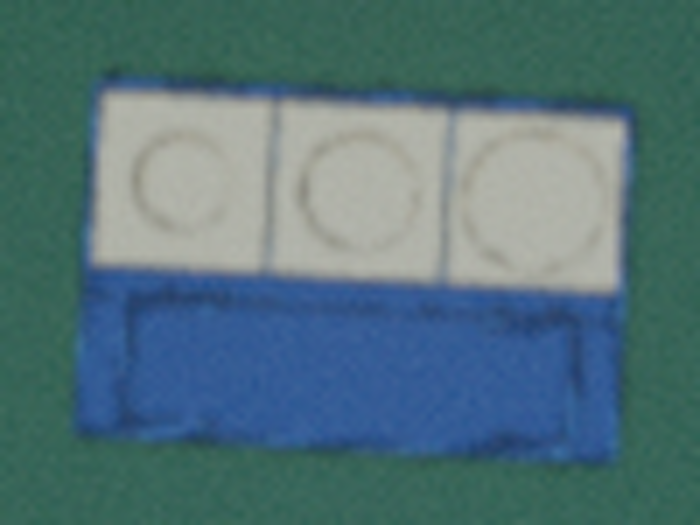

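View pics/capS.png

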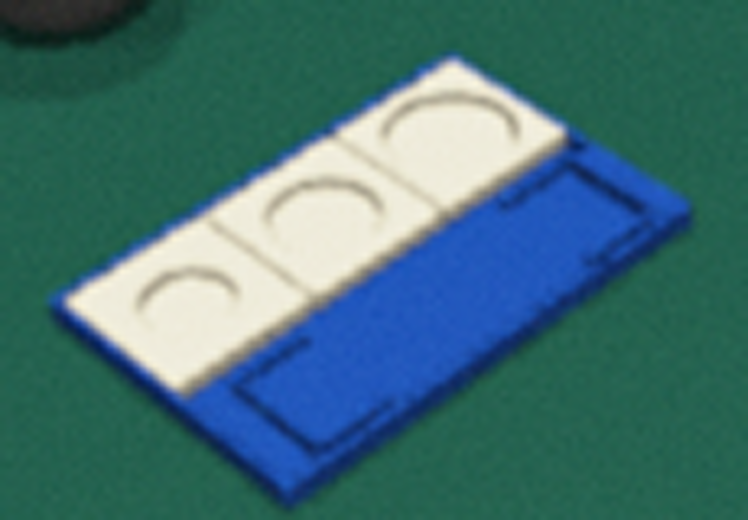

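View pics/objs.png

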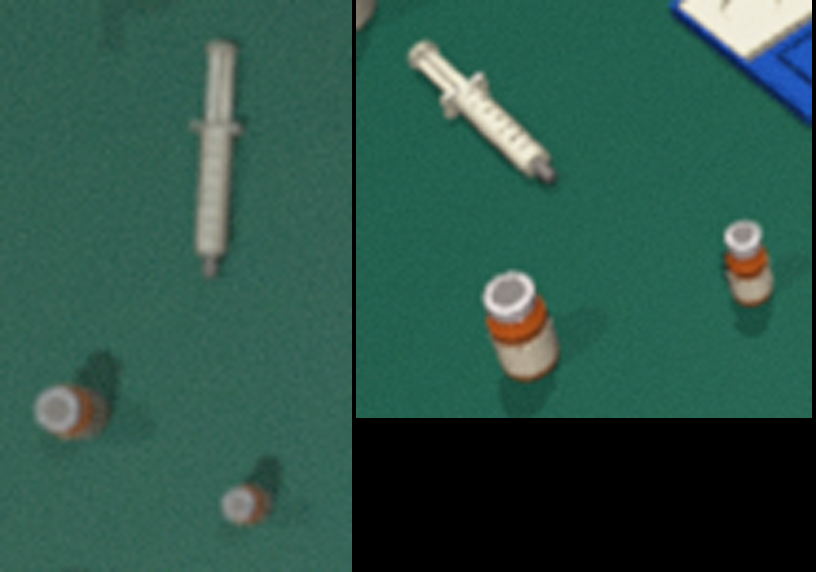

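Run:
```python
from h import *
np.set_printoptions(precision=4,suppress=True)
def z(n,pts,off,s,zz): return np.array([onz(n,off[1]+(y+.5)/s-.5,off[0]+(x+.5)/s-.5,zz)[:2] for x,y in pts])
a=z('top',[(103,88),(632,118),(620,292),(92,264)],(185,130),7,.012)
b=z('side',[(65,301),(457,57),(567,132),(182,394)],(165,165),6.5,.012)
ca=z('top',[(179,183),(361,193),(535,203)],(185,130),7,.012)
for p in(a,b): 
  print(p,p.mean(0)); v=p[0]-p[1]+p[3]-p[2]; print('yaw of bay y-axis',np.degrees(np.arctan2(-v[0],v[1])),np.linalg.norm(v)/2)
print('wells top',ca)
for nm,tp,sp,h in(('med',(58,410),(154,292),.058),('small',(240,505),(387,236),.05),('disc',(222,43),(66,52),.0095),('nozz',(209,272),(190,175),.0095),('flange',(216,127),(108,95),.0095)):
  print(nm,z('top',[tp],(100,100),4.4,h),z('side',[sp],(90,210),3.8,h))
for c in((390.7,198.3),): pass
print('large side base/top by rect centre', onz('side',133,344.7,.034), onz('top',196.5,398.5,.068))
```

```text
[[ 0.6088  0.1489]
 [ 0.6026 -0.0589]
 [ 0.5339 -0.0558]
 [ 0.5393  0.1509]] [0.5712 0.0463]
yaw of bay y-axis -1.6014928663380341 0.20738381972400274
[[ 0.6105  0.1496]
 [ 0.606  -0.0586]
 [ 0.5375 -0.0538]
 [ 0.5395  0.1514]] [0.5734 0.0472]
yaw of bay y-axis -0.9114266718252972 0.2067140020057553
wells top [[ 0.5721  0.118 ]
 [ 0.5701  0.0466]
 [ 0.568  -0.0217]]
med [[0.4616 0.3647]] [[0.4647 0.3656]]
small [[0.408  0.2564]] [[0.4105 0.259 ]]
disc [[0.6966 0.2879]] [[0.6997 0.2873]]
nozz [[0.552  0.2902]] [[0.5562 0.2918]]
flange [[0.6432 0.2895]] [[0.6473 0.2895]]
large side base/top by rect centre [ 0.4789 -0.4035  0.034 ] [ 0.471  -0.3822  0.068 ]
```

```bash
cat >> h.py <<'E'
from scipy.spatial.transform import Rotation as Rn
def st(tgt=None):
    o=manip.get_obs(); R=Rn.from_quat(o['ee_rot']).as_matrix(); p=np.array(o['position'])
    print('t',round(o['clock'],2),'p',p.round(4),'grip',round(o['grip_width'],3),'f',np.round(o['ft_force'],1),'j',np.round(o['joint_pos'],2))
    print('x',R[:,0].round(3),'y',R[:,1].round(3),'z',R[:,2].round(3),'yaw_y',np.degrees(np.arctan2(R[1,1],R[0,1])).round(2))
    if tgt is not None: print('shift units',(R.T@(np.array(tgt)-p)/.025).round(2))
E
python3 -c "
from h import *
st([.47,-.387,.3])"
```

```text
t 1.8 p [ 0.1461 -0.6077  0.304 ] grip 1.0 f [ 0.8 -0.6 -0.1] j [ 1.31  0.33 -0.06  1.46  0.02  1.35 -0.09]
x [ 0. -0. -1.] y [ 0.234 -0.972  0.   ] z [-0.972 -0.234 -0.   ] yaw_y -76.49
shift units [  0.16  -5.56 -14.66]
```

arm_command:
  moves:
    - [[0,0,0,0,-7],[0,0,0,0,-7],[0,0,0,0,-7],[0,0,0,0,-7],[0,0,0,0,-7],[0,0,0,0,-7],[0,0,0,0,-7],[0,0,0,0,-7],[0,0,0,0,-7],[0,0,0,0,-7],[0,0,0,0,-6.5],[0,0,0,0,0]]

```text
clock: 2.8
position: [0.146, -0.6077, 0.3039]
ee_rot: [0.499, 0.501, -0.499, 0.501]
ft_force: [-0.4, -0.3, -0.0]
grip_width: 1.0
```

```bash
python3 -c "
from h import *
st([.47,-.387,.3])"
```

```text
t 2.8 p [ 0.146  -0.6077  0.3039] grip 1.0 f [-0.4 -0.3 -0. ] j [ 1.45  0.34 -0.25  1.45  0.08  1.36  1.21]
x [ 0. -0. -1.] y [1.    0.005 0.   ] z [ 0.005 -1.     0.   ] yaw_y 0.31
shift units [ 0.16 13.01 -8.76]
```

arm_command:
  moves:
    - [[0,0,1,-0.7,0],[0,0,1,-0.7,0],[0,0,1,-0.7,0],[0,0,1,-0.7,0],[0,0,1,-0.7,0],[0,0,1,-0.7,0],[0,0,1,-0.7,0],[0,0,1,-0.7,0],[0,0,1,-0.7,0],[0,0,1,-0.7,0],[0,0,1,-0.7,0],[0,0,1,-0.7,0]]

```text
clock: 3.8
position: [0.4471, -0.3967, 0.3041]
ee_rot: [-0.501, -0.499, 0.501, -0.499]
ft_force: [-0.1, 0.5, -0.2]
grip_width: 0.999
```

Run:
```python
from h import *
st([.47,-.387,.2])
T=cv2.imread('T.png');S=cv2.imread('S.png')
cr=lambda im,r0,r1,c0,c1,s: cv2.resize(im[r0:r1,c0:c1],None,fx=s,fy=s,interpolation=cv2.INTER_CUBIC)
a=cr(T,160,240,340,440,5);b=cr(S,115,185,320,370,6)
h=max(a.shape[0],b.shape[0]);f=lambda i:cv2.copyMakeBorder(i,0,h-i.shape[0],0,0,cv2.BORDER_CONSTANT)
cv2.imwrite('pics/lg.png',np.hstack([f(a),f(b)]))
```

```text
t 3.8 p [ 0.4471 -0.3967  0.3041] grip 0.999 f [-0.1  0.5 -0.2] j [ 1.01  0.31 -0.45  1.52  0.13  1.35  0.55]
x [ 0. -0. -1.] y [ 1.    -0.005  0.   ] z [-0.005 -1.     0.   ] yaw_y -0.26
shift units [ 4.17  0.92 -0.39]
```

View pics/lg.png

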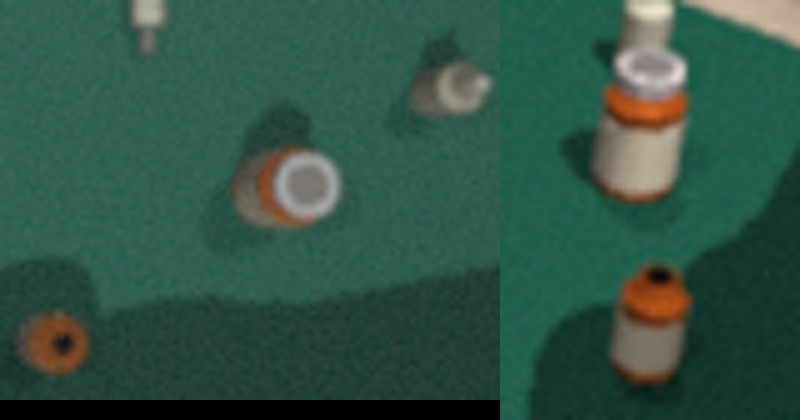

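Run:
```python
from h import *
print(onz('top',160+185.5/5-.5,340+306.5/5-.5,.067),onz('side',115+66/6-.5,320+150.5/6-.5,.067), onz('side',115+(200)/6-.5,320+136/6-.5,0))
```

```text
[ 0.47091943 -0.38856069  0.067     ] [ 0.47658762 -0.39062654  0.067     ] [ 0.46469526 -0.37675197  0.        ]
```

arm_command:
  moves:
    - [[0,0.5,0.52,-0.14,0],[0,0.9,0.52,-0.14,0],[0,1,0,0,0],[0,1,0,0,0],[0,1,0,0,0],[0,1,0,0,0],[0,1,0,0,0],[0,0.8,0,0,0],[0,0.6,0,0,0],[0,0,0,0,0]]

```text
clock: 4.63
position: [0.4705, -0.3897, 0.1055]
ee_rot: [-0.501, -0.501, 0.501, -0.497]
ft_force: [-2.0, 0.4, 0.1]
grip_width: 1.002
```

Run:
```python
from h import *
st([.473,-.3895,.084])
snap('side','s1.png')
```

```text
t 4.63 p [ 0.4705 -0.3897  0.1055] grip 1.002 f [-2.   0.4  0.1] j [ 0.95  0.52 -0.42  1.68  0.24  1.    0.44]
x [-0.004  0.003 -1.   ] y [ 1.    -0.004 -0.004] z [-0.004 -1.    -0.003] yaw_y -0.21
shift units [ 0.86  0.11 -0.01]
```

View pics/s1.png

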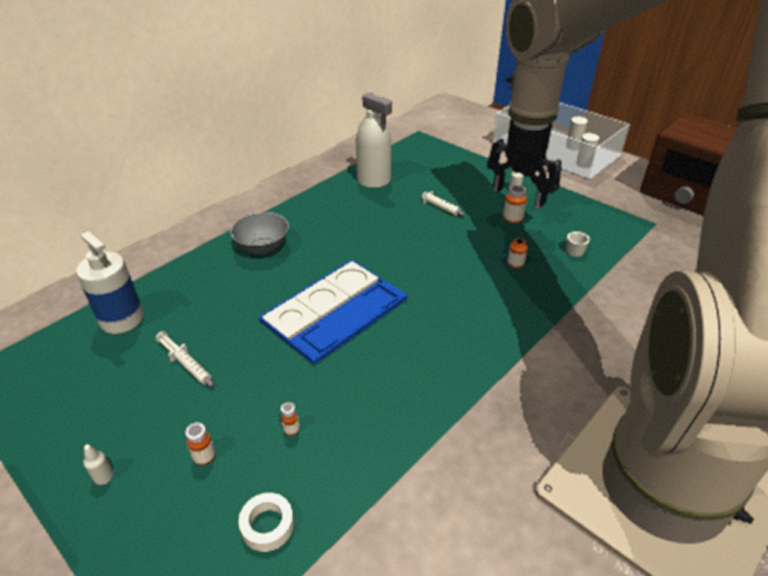

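Run:
```python
from h import *
print([tuple(1.5*v for v in proj('side',p)) for p in ([.4705,-.3897,.045],[.473,-.3895,.067],[.473,-.3895,0.])])
im=snap('side','s1b.png');cv2.imwrite('pics/s1c.png',cv2.resize(im[80:170,310:390,::-1],None,fx=6,fy=6,interpolation=cv2.INTER_CUBIC))
st([.473,-.3895,.084])
```

```text
[(np.float64(199.10212346374854), np.float64(517.6222586686317)), (np.float64(189.11814240904746), np.float64(518.1228659851664)), (np.float64(217.54680267150673), np.float64(513.2643092885513))]
t 4.73 p [ 0.472  -0.3906  0.1091] grip 1.0 f [ 1.5  1.1 -0.6] j [ 0.95  0.52 -0.42  1.67  0.24  1.    0.44]
x [-0.  0. -1.] y [ 1.    -0.002 -0.   ] z [-0.002 -1.    -0.   ] yaw_y -0.13
shift units [ 1.    0.04 -0.05]
```

View pics/s1c.png

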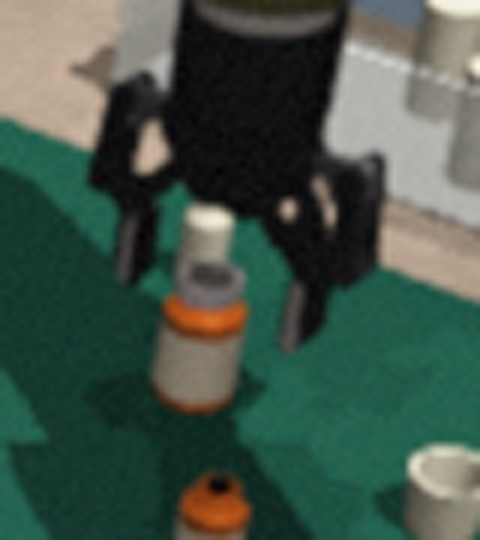

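arm_command:
  force: 30
  moves:
    - [[0,0.5,0,0,0],[0,0.5,0,0,0],[0,0,0,0,0],[1,0,0,0,0],[1,0,0,0,0],[1,0,0,0,0],[1,0,0,0,0],[1,0,0,0,0],[1,0,0,0,0],[1,0,0,0,0]]

```text
clock: 5.57
position: [0.4724, -0.3909, 0.0846]
ee_rot: [0.5, 0.5, -0.5, 0.5]
ft_force: [-0.4, 0.2, 6.4]
grip_width: 0.461
```

Run:
```python
from h import *
st([.570,-.022,.2])
im=snap('side','s2b.png');cv2.imwrite('pics/s2c.png',cv2.resize(im[80:170,310:390,::-1],None,fx=6,fy=6,interpolation=cv2.INTER_CUBIC))
```

```text
t 5.57 p [ 0.4724 -0.3909  0.0846] grip 0.461 f [-0.4  0.2  6.4] j [ 0.94  0.55 -0.41  1.68  0.26  0.96  0.43]
x [ 0.001 -0.001 -1.   ] y [1.    0.    0.001] z [ 0.    -1.     0.001] yaw_y 0.01
shift units [ -4.62   3.91 -14.75]
```

View pics/s2c.png

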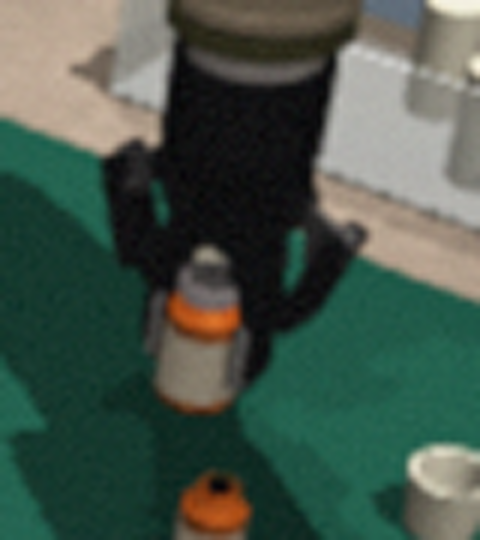

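arm_command:
  moves:
    - [[1,-0.5,0,0,0],[1,-1,0,0,0],[1,-1,0,0,0],[1,-1,0.2,-0.7,0],[1,-0.5,0.26,-0.9,0],[1,0,0.26,-1,0],[1,0,0.26,-1,0],[1,0,0.26,-1,0],[1,0,0.26,-1,0],[1,0,0.26,-1,0],[1,0,0.26,-1,0],[1,0,0.26,-1,0]]

```text
clock: 6.62
position: [0.5289, -0.1744, 0.1845]
ee_rot: [0.5, 0.5, -0.5, 0.5]
ft_force: [1.0, -0.5, -1.9]
grip_width: 0.461
```

arm_command:
  moves:
    - [[1,0,0.26,-1,0],[1,0,0.26,-1,0],[1,0,0.26,-1,0],[1,0,0.26,-1,0],[1,0,0.26,-1,0],[1,0,0,-0.7,0],[1,0,0,0,0]]

```text
clock: 7.2
position: [0.5614, -0.0281, 0.1847]
ee_rot: [0.499, 0.502, -0.498, 0.501]
ft_force: [0.5, -0.4, -1.3]
grip_width: 0.463
```

Run:
```python
from h import *
st([.570,-.022,.105])
im=snap('side','s3.png')
```

```text
t 7.2 p [ 0.5614 -0.0281  0.1847] grip 0.463 f [ 0.5 -0.4 -1.3] j [ 0.49  0.36 -0.62  1.75  0.23  1.11 -0.2 ]
x [ 0.     0.002 -1.   ] y [1.    0.006 0.   ] z [ 0.006 -1.    -0.002] yaw_y 0.35
shift units [ 3.19  0.35 -0.24]
```

View pics/s3.png

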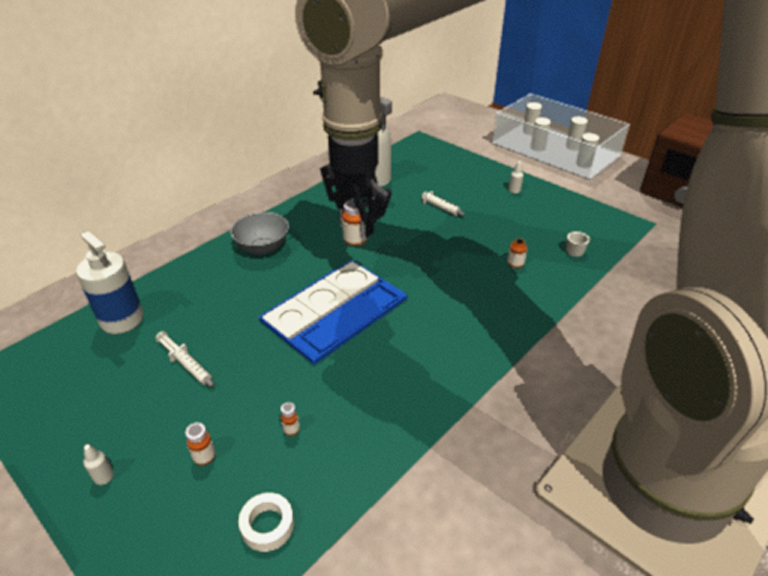

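arm_command:
  moves:
    - [[1,0.2,0.3,-0.2,0],[1,0.8,0,0,0],[1,0.8,0,0,0],[1,0.7,0,0,0],[1,0.4,0,0,0],[1,0,0,0,0],[1,0,0,0,0]]

```text
clock: 7.83
position: [0.5691, -0.0287, 0.1114]
ee_rot: [-0.5, -0.5, 0.5, -0.5]
ft_force: [-0.3, -1.1, -0.3]
grip_width: 0.462
```

Run:
```python
from h import *
st([.570,-.022,.0905])
im=snap('side','s4.png');cv2.imwrite('pics/s4c.png',cv2.resize(im[100:240,160:300,::-1],None,fx=4,fy=4,interpolation=cv2.INTER_CUBIC))
```

```text
t 7.83 p [ 0.5691 -0.0287  0.1114] grip 0.462 f [-0.3 -1.1 -0.3] j [ 0.45  0.47 -0.58  1.78  0.3   0.99 -0.25]
x [-0.001 -0.    -1.   ] y [ 1.    -0.001 -0.001] z [-0.001 -1.     0.   ] yaw_y -0.04
shift units [ 0.84  0.04 -0.27]
```

View pics/s4c.png

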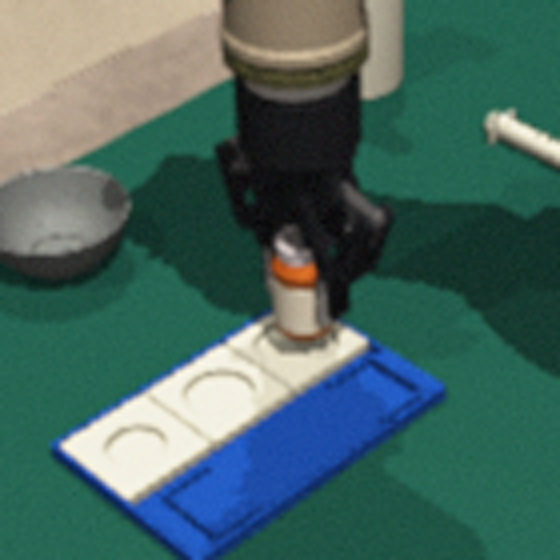

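arm_command:
  moves:
    - [[1,0.2,0.04,-0.27,0],[1,0.3,0,0,0],[1,0.3,0,0,0],[1,0.06,0,0,0],[1,0,0,0,0],[0.4,0,0,0,0],[0.3,0,0,0,0],[0.3,0,0,0,0],[0.3,0,0,0,0]]

```text
clock: 8.63
position: [0.5698, -0.0216, 0.0897]
ee_rot: [-0.5, -0.5, 0.5, -0.5]
ft_force: [0.3, 0.1, -0.7]
grip_width: 0.699
```

Run:
```python
from h import *
st([.463,.365,.2])
im=snap('side','s5.png');cv2.imwrite('pics/s5c.png',cv2.resize(im[100:240,160:300,::-1],None,fx=4,fy=4,interpolation=cv2.INTER_CUBIC))
```

```text
t 8.63 p [ 0.5698 -0.0216  0.0897] grip 0.699 f [ 0.3  0.1 -0.7] j [ 0.43  0.5  -0.57  1.79  0.33  0.95 -0.28]
x [-0. -0. -1.] y [ 1.  0. -0.] z [ 0. -1.  0.] yaw_y 0.0
shift units [ -4.42  -4.27 -15.46]
```

View pics/s5c.png

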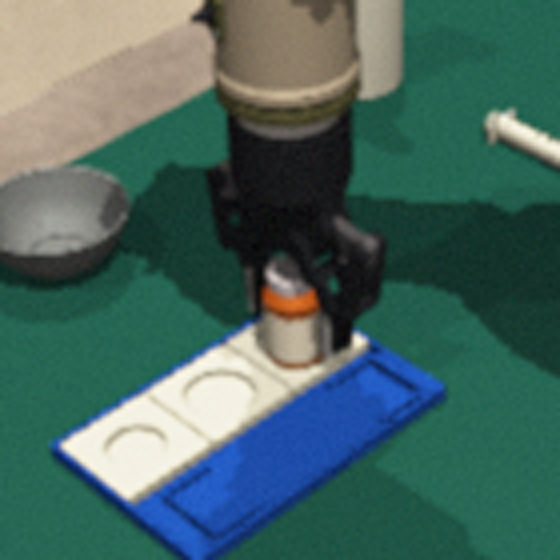

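arm_command:
  moves:
    - [[0.3,-0.5,0,0,0],[0.3,-1,0,0,0],[0.3,-1,0,0,0],[0,-1,0,0,0],[0,-0.9,-0.2,-0.7,0],[0,0,-0.28,-1,0],[0,0,-0.28,-1,0],[0,0,-0.28,-1,0],[0,0,-0.28,-1,0],[0,0,-0.28,-1,0],[0,0,-0.28,-1,0],[0,0,-0.28,-1,0]]

```text
clock: 9.68
position: [0.5154, 0.1723, 0.2009]
ee_rot: [0.5, 0.5, -0.5, 0.5]
ft_force: [1.1, 0.4, 0.6]
grip_width: 0.996
```

arm_command:
  moves:
    - [[0,0,-0.28,-1,0],[0,0,-0.28,-1,0],[0,0,-0.28,-1,0],[0,0,-0.28,-1,0],[0,0,-0.28,-1,0],[0,0,-0.28,-1,0],[0,0,-0.28,-1,0],[0,0,-0.2,-0.8,0],[0,0,0,0,0],[0,0,0,0,0]]

```text
clock: 10.52
position: [0.4611, 0.3673, 0.2006]
ee_rot: [0.499, 0.501, -0.499, 0.501]
ft_force: [0.4, -0.3, -0.8]
grip_width: 1.0
```

Run:
```python
from h import *
st([.463,.365,.110])
im=snap('side','s6.png')
```

```text
t 10.52 p [0.4611 0.3673 0.2006] grip 1.0 f [ 0.4 -0.3 -0.8] j [-0.13  0.44 -0.77  1.65  0.33  1.18 -0.98]
x [ 0.     0.001 -1.   ] y [1.    0.003 0.   ] z [ 0.003 -1.    -0.001] yaw_y 0.16
shift units [3.63 0.07 0.09]
```

View pics/s6.png

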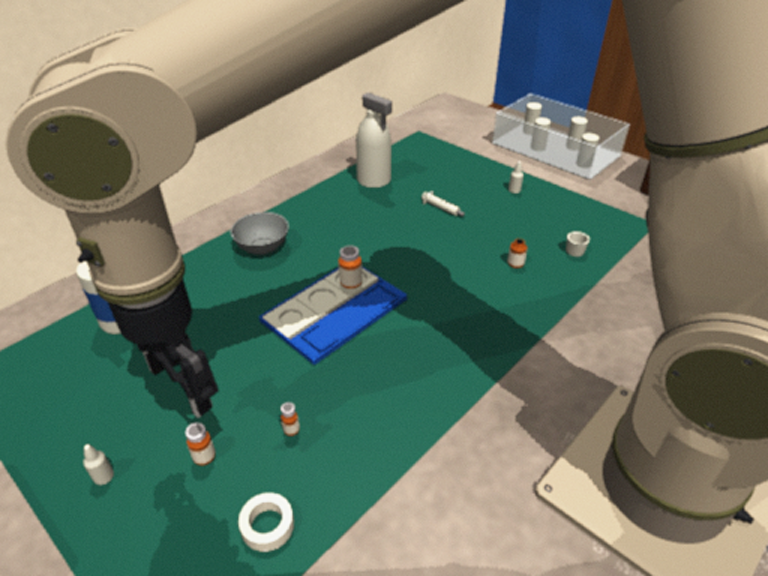

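arm_command:
  moves:
    - [[0,0.4,0.07,0.09,0],[0,0.8,0,0,0],[0,0.8,0,0,0],[0,0.8,0,0,0],[0,0.5,0,0,0],[0,0.3,0,0,0],[0,0,0,0,0],[0,0,0,0,0]]

```text
clock: 11.23
position: [0.464, 0.3636, 0.1102]
ee_rot: [0.5, 0.5, -0.5, 0.5]
ft_force: [0.1, -0.2, -0.2]
grip_width: 1.003
```

Run:
```python
from h import *
st([.463,.365,.083])
im=snap('side','s7.png');cv2.imwrite('pics/s7c.png',cv2.resize(im[210:320,80:200,::-1],None,fx=5,fy=5,interpolation=cv2.INTER_CUBIC))
```

```text
t 11.23 p [0.464  0.3636 0.1102] grip 1.003 f [ 0.1 -0.2 -0.2] j [-0.17  0.55 -0.72  1.72  0.41  1.03 -1.04]
x [ 0. -0. -1.] y [ 1. -0.  0.] z [-0. -1.  0.] yaw_y -0.02
shift units [ 1.09 -0.04 -0.06]
```

View pics/s7c.png

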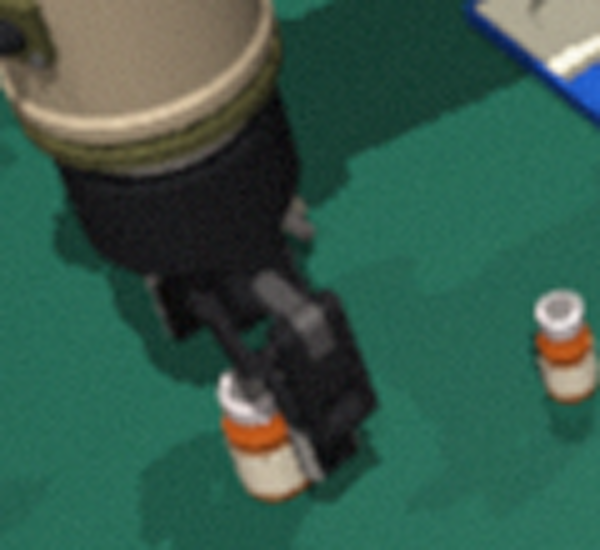

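arm_command:
  moves:
    - [[0,0.5,-0.04,-0.06,0],[0,0.5,0,0,0],[0,0.08,0,0,0],[0.5,0,0,0,0],[1,0,0,0,0],[1,0,0,0,0],[1,0,0,0,0],[1,0,0,0,0],[1,0,0,0,0],[1,0,0,0,0],[1,0,0,0,0]]

```text
clock: 12.2
position: [0.4629, 0.3655, 0.0834]
ee_rot: [0.5, 0.5, -0.5, 0.5]
ft_force: [-0.4, -1.9, 6.3]
grip_width: 0.345
```

Run:
```python
from h import *
st([.572,.047,.2])
im=snap('side','s8.png');cv2.imwrite('pics/s8c.png',cv2.resize(im[210:320,80:200,::-1],None,fx=5,fy=5,interpolation=cv2.INTER_CUBIC))
```

```text
t 12.2 p [0.4629 0.3655 0.0834] grip 0.345 f [-0.4 -1.9  6.3] j [-0.19  0.58 -0.7   1.74  0.44  0.99 -1.06]
x [ 0.001  0.    -1.   ] y [1.    0.    0.001] z [ 0. -1. -0.] yaw_y 0.01
shift units [-4.67  4.37 12.74]
```

View pics/s8c.png

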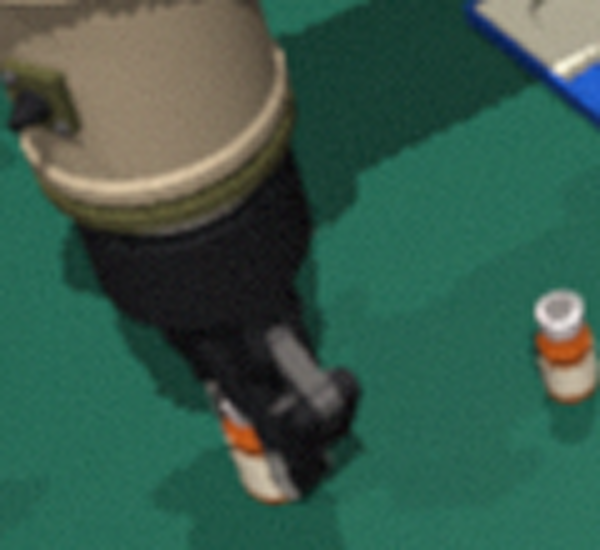

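arm_command:
  moves:
    - [[1,-0.5,0,0,0],[1,-1,0,0,0],[1,-1,0,0,0],[1,-1,0.14,0.5,0],[1,-0.8,0.34,0.9,0],[1,-0.3,0.34,1,0],[1,0,0.34,1,0],[1,0,0.34,1,0],[1,0,0.34,1,0],[1,0,0.34,1,0],[1,0,0.34,1,0],[1,0,0.34,1,0]]

```text
clock: 13.25
position: [0.5342, 0.1541, 0.1986]
ee_rot: [0.5, 0.5, -0.5, 0.5]
ft_force: [0.7, 0.8, -0.7]
grip_width: 0.336
```

arm_command:
  moves:
    - [[1,0,0.34,1,0],[1,0,0.34,1,0],[1,0,0.34,0.9,0],[1,0,0.34,0.9,0],[1,0,0.2,0.6,0],[1,0,0,0,0],[1,0,0,0,0]]

```text
clock: 13.83
position: [0.5732, 0.0446, 0.1982]
ee_rot: [-0.5, -0.5, 0.5, -0.5]
ft_force: [0.4, -0.3, -1.2]
grip_width: 0.338
```

Run:
```python
from h import *
st([.572,.047,.105])
```

```text
t 13.83 p [0.5732 0.0446 0.1982] grip 0.338 f [ 0.4 -0.3 -1.2] j [ 0.39  0.38 -0.66  1.7   0.25  1.15 -0.35]
x [-0.  0. -1.] y [ 1.    -0.002 -0.   ] z [-0.002 -1.    -0.   ] yaw_y -0.09
shift units [ 3.73 -0.05 -0.1 ]
```

arm_command:
  moves:
    - [[1,0.3,-0.05,-0.1,0],[1,0.6,0,0,0],[1,0.6,0,0,0],[1,0.6,0,0,0],[1,0.6,0,0,0],[1,0.5,0,0,0],[1,0.3,0,0,0],[1,0,0,0,0],[1,0,0,0,0]]

```text
clock: 14.58
position: [0.5718, 0.0484, 0.1104]
ee_rot: [0.5, 0.5, -0.5, 0.5]
ft_force: [0.1, -0.0, -0.2]
grip_width: 0.341
```

Run:
```python
from h import *
st([.572,.047,.089])
im=snap('side','s9.png');cv2.imwrite('pics/s9c.png',cv2.resize(im[100:240,160:300,::-1],None,fx=4,fy=4,interpolation=cv2.INTER_CUBIC))
```

```text
t 14.58 p [0.5718 0.0484 0.1104] grip 0.341 f [ 0.1 -0.  -0.2] j [ 0.35  0.49 -0.63  1.77  0.33  0.99 -0.41]
x [-0.  0. -1.] y [ 1.     0.001 -0.   ] z [ 0.001 -1.    -0.   ] yaw_y 0.05
shift units [0.86 0.01 0.06]
```

View pics/s9c.png

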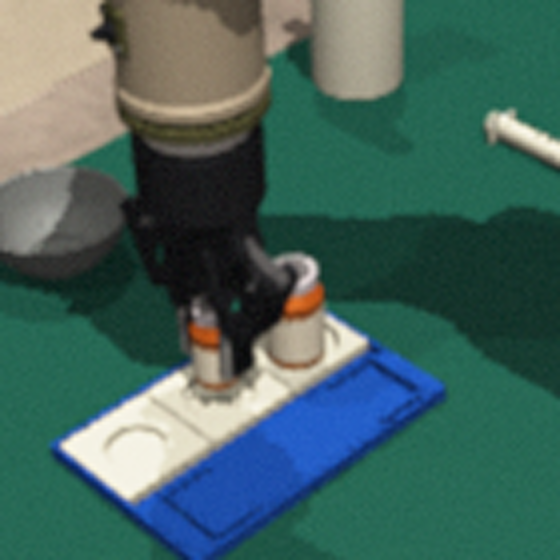

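arm_command:
  moves:
    - [[1,0.2,0,0.06,0],[1,0.3,0,0,0],[1,0.3,0,0,0],[1,0.06,0,0,0],[1,0,0,0,0],[0.5,0,0,0,0],[0.4,0,0,0,0],[0.4,0,0,0,0],[0.4,0,0,0,0]]

```text
clock: 15.38
position: [0.5718, 0.0464, 0.0886]
ee_rot: [0.5, 0.5, -0.5, 0.5]
ft_force: [0.8, 0.4, -0.1]
grip_width: 0.601
```

Run:
```python
from h import *
st([.410,.258,.2])
im=snap('side','s10.png');cv2.imwrite('pics/s10c.png',cv2.resize(im[100:240,160:300,::-1],None,fx=4,fy=4,interpolation=cv2.INTER_CUBIC))
```

```text
t 15.38 p [0.5718 0.0464 0.0886] grip 0.601 f [ 0.8  0.4 -0.1] j [ 0.34  0.52 -0.61  1.78  0.35  0.96 -0.42]
x [-0.  0. -1.] y [ 1.  0. -0.] z [ 0. -1. -0.] yaw_y 0.01
shift units [-4.45 -6.47 -8.47]
```

View pics/s10c.png

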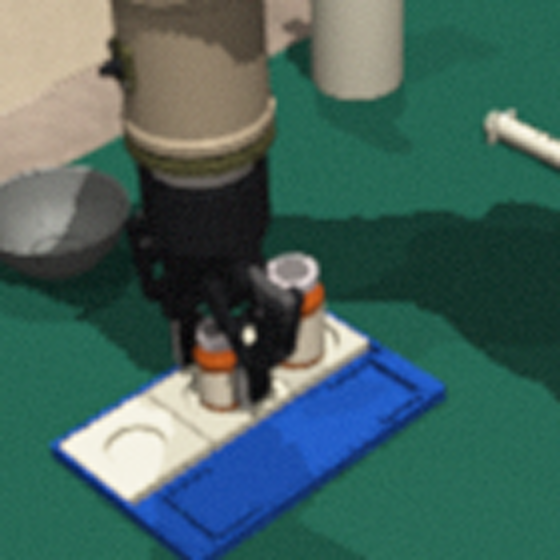

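arm_command:
  moves:
    - [[0.4,-0.5,0,0,0],[0.4,-1,0,0,0],[0.4,-1,0,0,0],[0,-1,0,0,0],[0,-0.9,-0.3,-0.4,0],[0,0,-0.65,-0.85,0],[0,0,-0.65,-0.85,0],[0,0,-0.65,-0.85,0],[0,0,-0.65,-0.85,0],[0,0,-0.65,-0.85,0],[0,0,-0.65,-0.85,0],[0,0,-0.65,-0.85,0]]

```text
clock: 16.43
position: [0.4497, 0.2061, 0.1998]
ee_rot: [0.5, 0.5, -0.5, 0.5]
ft_force: [0.6, -0.0, 0.2]
grip_width: 0.996
```

arm_command:
  moves:
    - [[0,0,-0.65,-0.85,0],[0,0,-0.65,-0.85,0],[0,0,-0.32,-0.42,0],[0,0,0,0,0],[0,0,0,0,0]]

```text
clock: 16.85
position: [0.41, 0.2585, 0.1996]
ee_rot: [0.5, 0.5, -0.499, 0.501]
ft_force: [0.0, 0.7, 1.1]
grip_width: 1.002
```

Run:
```python
from h import *
st([.410,.258,.110])
im=snap('side','s11.png')
im=snap('top','t11.png')
```

```text
t 16.85 p [0.41   0.2585 0.1996] grip 1.002 f [0.  0.7 1.1] j [ 0.13  0.2  -0.85  1.92  0.17  1.1  -0.79]
x [ 0.001 -0.    -1.   ] y [1.    0.002 0.001] z [ 0.002 -1.     0.   ] yaw_y 0.11
shift units [ 3.58 -0.    0.02]
```

View pics/s11.png

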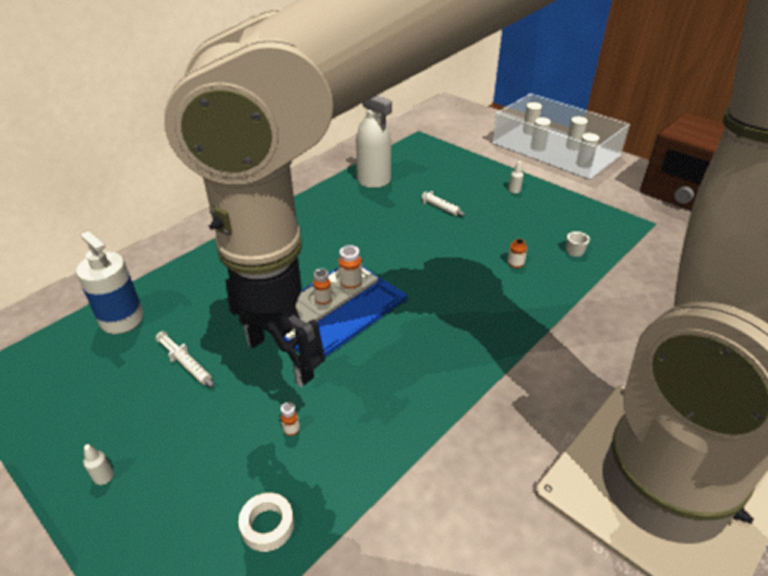

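arm_command:
  moves:
    - [[0,0.4,0,0,0],[0,0.6,0,0,0],[0,0.6,0,0,0],[0,0.6,0,0,0],[0,0.6,0,0,0],[0,0.5,0,0,0],[0,0.3,0,0,0],[0,0,0,0,0],[0,0,0,0,0]]

```text
clock: 17.7
position: [0.4102, 0.258, 0.1088]
ee_rot: [-0.5, -0.5, 0.5, -0.5]
ft_force: [0.2, -0.4, -0.1]
grip_width: 0.997
```

Run:
```python
from h import *
st([.410,.258,.083])
im=snap('side','s12.png');cv2.imwrite('pics/s12c.png',cv2.resize(im[200:310,130:250,::-1],None,fx=5,fy=5,interpolation=cv2.INTER_CUBIC))
```

```text
t 17.7 p [0.4102 0.258  0.1088] grip 0.997 f [ 0.2 -0.4 -0.1] j [ 0.06  0.35 -0.8   1.99  0.31  0.93 -0.9 ]
x [-0.001 -0.    -1.   ] y [ 1.    -0.    -0.001] z [-0. -1.  0.] yaw_y -0.0
shift units [ 1.03 -0.01 -0.  ]
```

View pics/s12c.png

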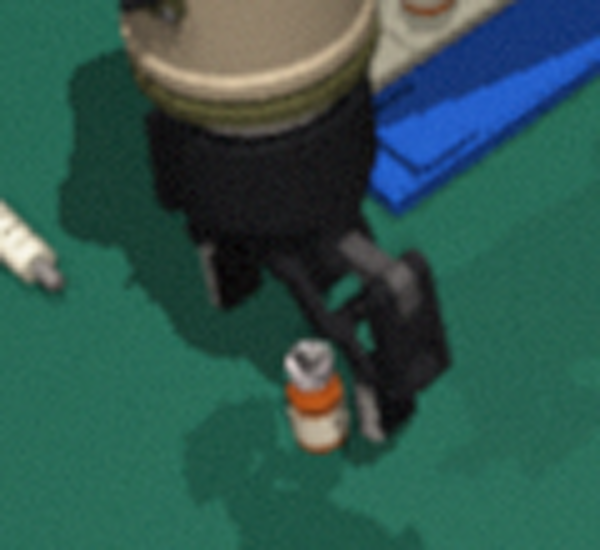

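arm_command:
  moves:
    - [[0,0.5,0,0,0],[0,0.5,0,0,0],[0,0.03,0,0,0],[0.5,0,0,0,0],[1,0,0,0,0],[1,0,0,0,0],[1,0,0,0,0],[1,0,0,0,0],[1,0,0,0,0],[1,0,0,0,0],[1,0,0,0,0],[1,0,0,0,0]]

```text
clock: 18.75
position: [0.4103, 0.2582, 0.0835]
ee_rot: [0.5, 0.5, -0.5, 0.5]
ft_force: [-1.0, -1.1, 5.7]
grip_width: 0.242
```

Run:
```python
from h import *
st([.574,.116,.2])
im=snap('side','s13.png');cv2.imwrite('pics/s13c.png',cv2.resize(im[200:310,130:250,::-1],None,fx=5,fy=5,interpolation=cv2.INTER_CUBIC))
```

```text
t 18.75 p [0.4103 0.2582 0.0835] grip 0.242 f [-1.  -1.1  5.7] j [ 0.03  0.39 -0.77  2.01  0.35  0.88 -0.93]
x [ 0.001 -0.    -1.   ] y [1.    0.    0.001] z [ 0. -1.  0.] yaw_y 0.01
shift units [-4.66  6.55  5.69]
```

View pics/s13c.png

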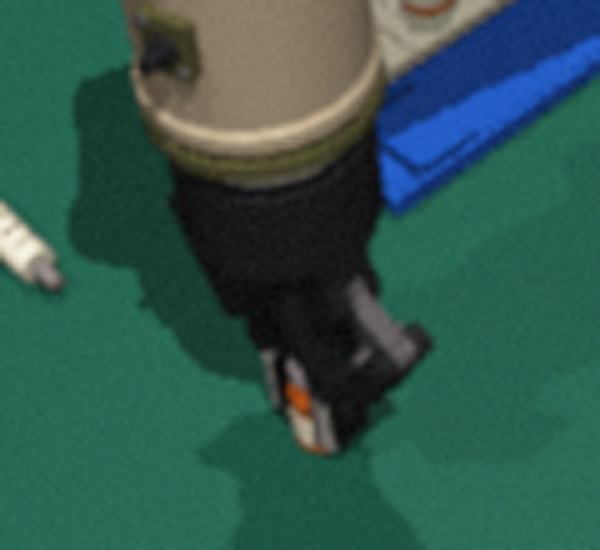

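arm_command:
  moves:
    - [[1,-0.5,0,0,0],[1,-1,0,0,0],[1,-1,0,0,0],[1,-1,0.2,0.2,0],[1,-0.8,0.6,0.6,0],[1,-0.3,0.8,0.7,0],[1,0,0.8,0.7,0],[1,0,0.8,0.7,0],[1,0,0.8,0.7,0],[1,0,0.8,0.7,0],[1,0,0.8,0.7,0],[1,0,0.6,0.5,0]]

```text
clock: 19.8
position: [0.5666, 0.1184, 0.1988]
ee_rot: [0.5, 0.499, -0.5, 0.5]
ft_force: [-0.0, -0.5, -1.1]
grip_width: 0.244
```

arm_command:
  moves:
    - [[1,0,0.3,0.19,0],[1,0,0,0,0],[1,0,0,0,0]]

```text
clock: 20.05
position: [0.572, 0.1168, 0.1984]
ee_rot: [0.5, 0.501, -0.5, 0.5]
ft_force: [0.1, -0.2, 0.0]
grip_width: 0.242
```

Run:
```python
from h import *
st([.574,.116,.105])
```

```text
t 20.05 p [0.572  0.1168 0.1984] grip 0.242 f [ 0.1 -0.2  0. ] j [ 0.29  0.41 -0.7   1.67  0.28  1.16 -0.49]
x [-0.     0.001 -1.   ] y [ 1.     0.001 -0.   ] z [ 0.001 -1.    -0.001] yaw_y 0.05
shift units [3.74 0.08 0.04]
```

arm_command:
  moves:
    - [[1,0.3,0.08,0.03,0],[1,0.6,0,0,0],[1,0.6,0,0,0],[1,0.6,0,0,0],[1,0.6,0,0,0],[1,0.5,0,0,0],[1,0.3,0,0,0],[1,0,0,0,0],[1,0,0,0,0]]

```text
clock: 20.8
position: [0.5744, 0.1156, 0.1107]
ee_rot: [0.5, 0.5, -0.5, 0.5]
ft_force: [0.2, 0.7, 1.0]
grip_width: 0.245
```

Run:
```python
from h import *
st([.574,.116,.089])
im=snap('side','s14.png');cv2.imwrite('pics/s14c.png',cv2.resize(im[100:240,160:300,::-1],None,fx=4,fy=4,interpolation=cv2.INTER_CUBIC))
```

```text
t 20.8 p [0.5744 0.1156 0.1107] grip 0.245 f [0.2 0.7 1. ] j [ 0.25  0.52 -0.66  1.73  0.37  1.01 -0.54]
x [-0.  0. -1.] y [ 1.     0.001 -0.   ] z [ 0.001 -1.    -0.   ] yaw_y 0.05
shift units [ 0.87 -0.02 -0.02]
```

View pics/s14c.png

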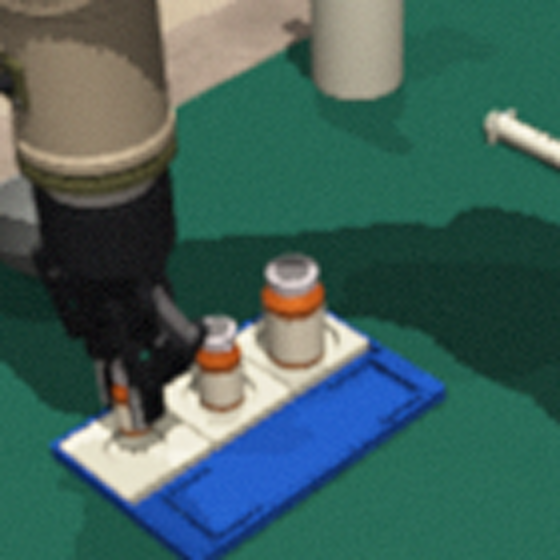

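arm_command:
  moves:
    - [[1,0.2,0,0,0],[1,0.3,0,0,0],[1,0.3,0,0,0],[1,0.06,0,0,0],[1,0,0,0,0],[0.6,0,0,0,0],[0.5,0,0,0,0],[0.5,0,0,0,0],[0.5,0,0,0,0]]

```text
clock: 21.6
position: [0.5746, 0.1151, 0.0889]
ee_rot: [0.5, 0.5, -0.5, 0.5]
ft_force: [-0.3, -0.2, 0.4]
grip_width: 0.501
```

Run:
```python
from h import *
st([.616,.2895,.2])
im=snap('side','s15.png');cv2.imwrite('pics/s15c.png',cv2.resize(im[100:240,160:300,::-1],None,fx=4,fy=4,interpolation=cv2.INTER_CUBIC))
```

```text
t 21.6 p [0.5746 0.1151 0.0889] grip 0.501 f [-0.3 -0.2  0.4] j [ 0.24  0.55 -0.64  1.75  0.39  0.98 -0.55]
x [-0. -0. -1.] y [ 1.  0. -0.] z [ 0. -1.  0.] yaw_y 0.01
shift units [-4.44  1.66 -6.98]
```

View pics/s15c.png

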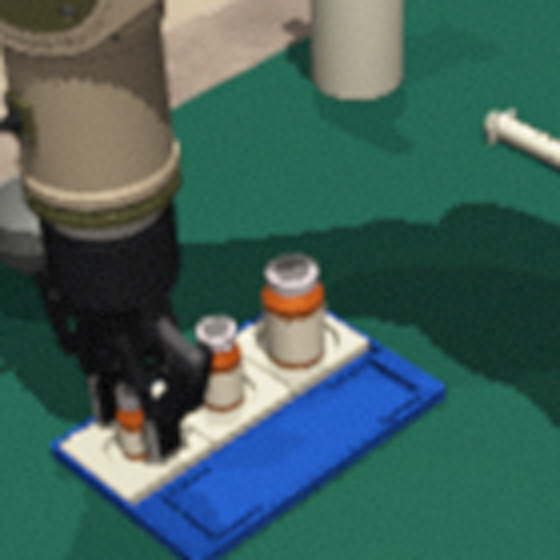

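arm_command:
  moves:
    - [[0.5,-0.5,0,0,0],[0.5,-1,0,0,0],[0.5,-1,0,0,0],[0.2,-1,0,0,0],[0,-0.9,0.2,-0.8,0],[0,0,0.25,-1,0],[0,0,0.25,-1,0],[0,0,0.25,-1,0],[0,0,0.25,-1,0],[0,0,0.25,-1,0],[0,0,0.2,-0.8,0],[0,0,0,-0.4,0]]

```text
clock: 22.65
position: [0.6156, 0.2932, 0.2]
ee_rot: [0.5, 0.501, -0.499, 0.5]
ft_force: [-0.2, -0.1, 0.2]
grip_width: 0.998
```

arm_command:
  moves:
    - [[0,0,0,0,-7],[0,0,0,0,-7],[0,0,0,0,-7],[0,0,0,0,-7],[0,0,0,0,-7],[0,0,0,0,-7],[0,0,0,0,-7],[0,0,0,0,-7],[0,0,0,0,-7],[0,0,0,0,-7],[0,0,0,0,-7],[0,0,0,0,-7]]

```text
clock: 23.65
position: [0.6159, 0.2893, 0.1999]
ee_rot: [0.035, 0.706, -0.035, 0.706]
ft_force: [0.1, -0.4, -0.2]
grip_width: 1.005
```

arm_command:
  moves:
    - [[0,0,0,0,-4.7],[0,0,0,0,0],[0,0,0,0,0]]

```text
clock: 23.9
position: [0.6159, 0.2895, 0.1996]
ee_rot: [0.009, 0.707, -0.009, 0.707]
ft_force: [-0.5, 0.4, 0.6]
grip_width: 1.004
```

Run:
```python
from h import *
st([.614,.2896,.110])
im=snap('side','s16.png')
```

```text
t 23.9 p [0.6159 0.2895 0.1996] grip 1.004 f [-0.5  0.4  0.6] j [ 0.12  0.72 -0.96  1.38  0.59  1.34  0.69]
x [ 0. -0. -1.] y [ 0.026  1.    -0.   ] z [ 1.    -0.026  0.   ] yaw_y 88.51
shift units [ 3.58  0.   -0.08]
```

View pics/s16.png

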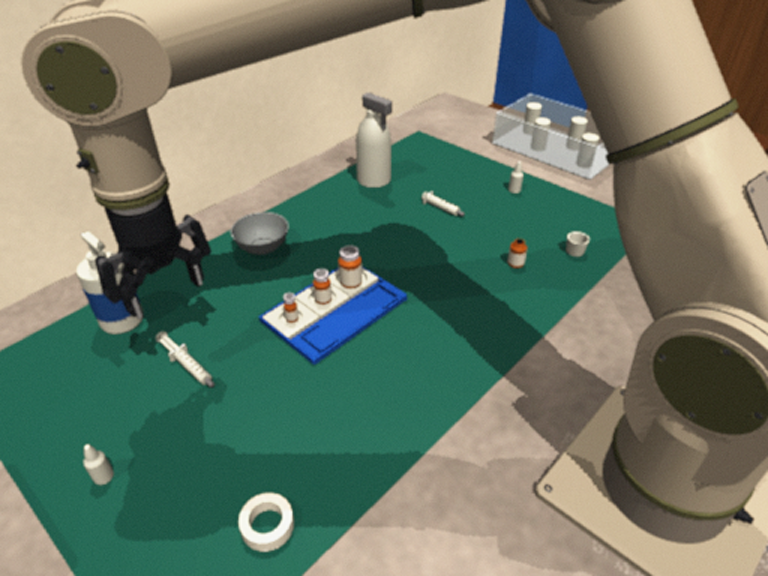

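arm_command:
  moves:
    - [[0,0.3,0,-0.08,0],[0,0.6,0,0,0],[0,0.6,0,0,0],[0,0.6,0,0,0],[0,0.6,0,0,0],[0,0.6,0,0,0],[0,0.3,0,0,0],[0,0,0,0,0],[0,0,0,0,0]]

```text
clock: 24.7
position: [0.6138, 0.2903, 0.1088]
ee_rot: [0.008, 0.707, -0.008, 0.707]
ft_force: [0.0, 1.1, 0.0]
grip_width: 0.998
```

Run:
```python
from h import *
st([.614,.2896,.078])
im=snap('side','s17.png');cv2.imwrite('pics/s17c.png',cv2.resize(im[180:280,60:180,::-1],None,fx=5,fy=5,interpolation=cv2.INTER_CUBIC))
```

```text
t 24.7 p [0.6138 0.2903 0.1088] grip 0.998 f [0.  1.1 0. ] j [ 0.1   0.81 -0.91  1.46  0.66  1.2   0.64]
x [-0.001 -0.    -1.   ] y [ 0.022  1.    -0.   ] z [ 1.    -0.022 -0.001] yaw_y 88.71
shift units [ 1.23 -0.03  0.01]
```

View pics/s17c.png

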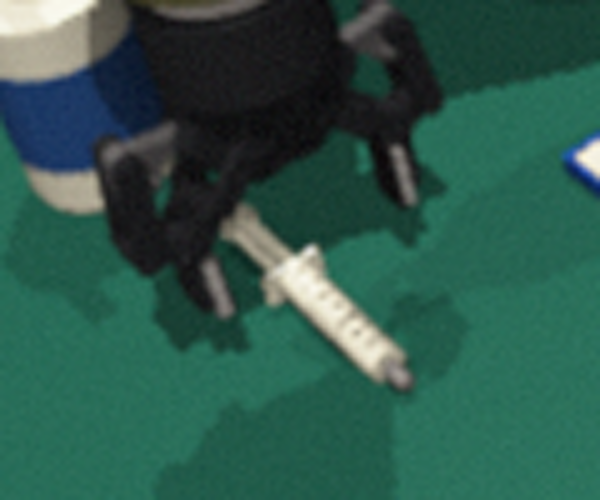

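Run:
```python
from h import *
for z in(.0095,.049):
  r,c=proj('side',[.6138,.2903,z]);print((c-60)*5,(r-180)*5)
```

```text
328.71606223559934 310.4192536355424
309.4680187826253 251.16952892314146
```

arm_command:
  moves:
    - [[0,0.5,-0.03,0,0],[0,0.5,0,0,0],[0,0.23,0,0,0],[0.3,0,0,0,0],[0.5,0,0,0,0],[0.5,0,0,0,0]]

```text
clock: 25.25
position: [0.614, 0.2896, 0.0787]
ee_rot: [0.008, 0.707, -0.008, 0.707]
ft_force: [0.7, -0.5, -0.3]
grip_width: 0.603
```

Run:
```python
from h import *
st([.614,.2896,.078])
im=snap('side','s18.png');cv2.imwrite('pics/s18c.png',cv2.resize(im[180:280,60:180,::-1],None,fx=5,fy=5,interpolation=cv2.INTER_CUBIC))
```

```text
t 25.25 p [0.614  0.2896 0.0787] grip 0.603 f [ 0.7 -0.5 -0.3] j [ 0.09  0.84 -0.89  1.47  0.68  1.16  0.63]
x [ 0.  0. -1.] y [0.022 1.    0.   ] z [ 1.    -0.022  0.   ] yaw_y 88.71
shift units [ 0.03 -0.    0.  ]
```

View pics/s18c.png

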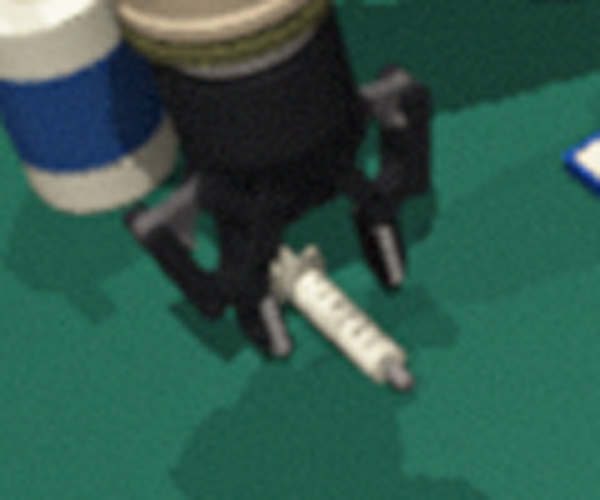

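arm_command:
  force: 25
  moves:
    - [[0.7,0,0,0,0],[1,0,0,0,0],[1,0,0,0,0],[1,0,0,0,0],[1,0,0,0,0],[1,0,0,0,0],[1,0,0,0,0]]

```text
clock: 25.88
position: [0.614, 0.2895, 0.0789]
ee_rot: [0.008, 0.707, -0.008, 0.707]
ft_force: [-0.4, -0.8, 5.3]
grip_width: 0.195
```

Run:
```python
from h import *
st()
im=snap('side','s19.png');cv2.imwrite('pics/s19c.png',cv2.resize(im[180:280,60:180,::-1],None,fx=5,fy=5,interpolation=cv2.INTER_CUBIC))
```

```text
t 25.88 p [0.614  0.2895 0.0789] grip 0.195 f [-0.4 -0.8  5.3] j [ 0.09  0.84 -0.89  1.47  0.68  1.16  0.63]
x [ 0.001  0.    -1.   ] y [0.023 1.    0.   ] z [ 1.    -0.023  0.001] yaw_y 88.71
```

View pics/s19c.png

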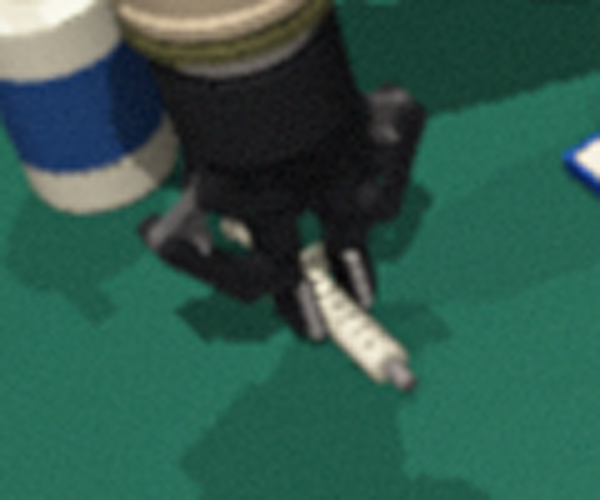

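arm_command:
  moves:
    - [[1,-0.4,0,0,0],[1,-0.8,0,0,0],[1,-0.9,0,0,0],[1,-0.9,0,0,0],[1,-0.9,-0.3,-0.1,0],[1,-0.6,-0.8,-0.4,0],[1,-0.3,-0.9,-0.5,0],[1,0,-0.9,-0.5,0],[1,0,-0.9,-0.5,0],[1,0,-0.9,-0.5,0],[1,0,-0.9,-0.5,0],[1,0,-0.9,-0.5,0]]

```text
clock: 26.93
position: [0.5218, 0.1279, 0.1985]
ee_rot: [0.008, 0.707, -0.008, 0.707]
ft_force: [0.6, -0.6, -0.2]
grip_width: 0.199
```

arm_command:
  moves:
    - [[1,0,-0.9,-0.5,0],[1,0,-0.9,-0.4,0],[1,0,-0.8,-0.3,0],[1,0,-0.3,-0.2,0],[1,0,0,0,7],[1,0,0,0,7],[1,0,0,0,7],[1,0,0,0,7],[1,0,0,0,7],[1,0,0,0,7],[1,0,0,0,7],[1,0,0,0,7]]

```text
clock: 27.93
position: [0.4859, 0.0574, 0.1987]
ee_rot: [0.341, 0.619, -0.341, 0.62]
ft_force: [0.4, -0.6, 0.4]
grip_width: 0.193
```

arm_command:
  moves:
    - [[1,0,0,0,7],[1,0,0,0,7],[1,0,0,0,7],[1,0,0,0,7],[1,0,0,0,6],[1,0,0,0,0],[1,0,0,0,0]]

```text
clock: 28.52
position: [0.486, 0.0575, 0.1986]
ee_rot: [-0.505, -0.495, 0.505, -0.495]
ft_force: [-0.5, -0.3, -0.7]
grip_width: 0.197
```

Run:
```python
from h import *
st([.4993,.0605,.11])
im=snap('side','s20.png')
```

```text
t 28.52 p [0.486  0.0575 0.1986] grip 0.197 f [-0.5 -0.3 -0.7] j [ 0.61  0.23 -0.9   1.9   0.2   1.1  -0.39]
x [ 0. -0. -1.] y [ 1.    -0.019  0.   ] z [-0.019 -1.     0.   ] yaw_y -1.07
shift units [ 3.55  0.53 -0.13]
```

View pics/s20.png

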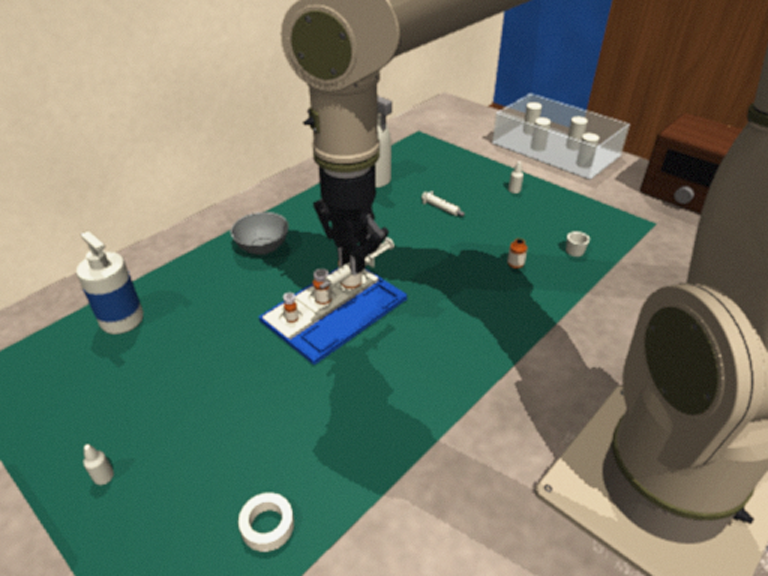

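arm_command:
  moves:
    - [[1,0.3,0.53,-0.13,0],[1,0.6,0,0,0],[1,0.6,0,0,0],[1,0.6,0,0,0],[1,0.6,0,0,0],[1,0.4,0,0,0],[1,0.2,0,0,0],[1,0,0,0,0],[1,0,0,0,0]]

```text
clock: 29.32
position: [0.4996, 0.0603, 0.1163]
ee_rot: [0.505, 0.495, -0.505, 0.495]
ft_force: [0.4, 0.9, -0.0]
grip_width: 0.197
```

Run:
```python
from h import *
st([.4993,.0605,.091])
im=snap('side','s21.png');cv2.imwrite('pics/s21c.png',cv2.resize(im[110:250,160:300,::-1],None,fx=4,fy=4,interpolation=cv2.INTER_CUBIC))
im=snap('top','t21.png');cv2.imwrite('pics/t21c.png',cv2.resize(im[130:205,185:285,::-1],None,fx=7,fy=7,interpolation=cv2.INTER_CUBIC))
```

```text
t 29.32 p [0.4996 0.0603 0.1163] grip 0.197 f [ 0.4  0.9 -0. ] j [ 0.52  0.39 -0.84  1.94  0.35  0.96 -0.5 ]
x [ 0.  0. -1.] y [ 1.    -0.022  0.   ] z [-0.022 -1.    -0.   ] yaw_y -1.24
shift units [ 1.01 -0.01 -0.01]
```

View pics/s21c.png

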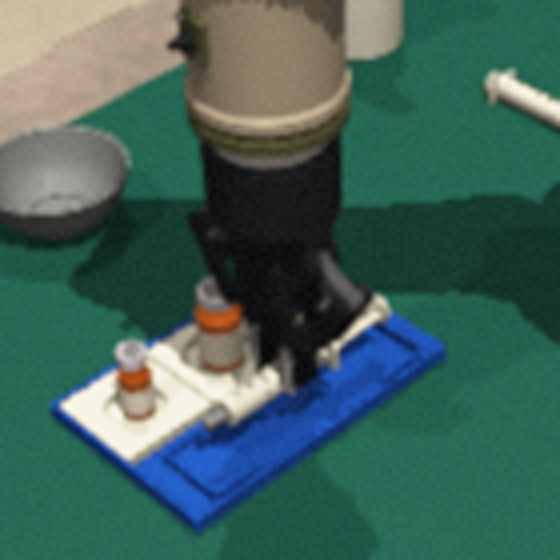

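View pics/t21c.png

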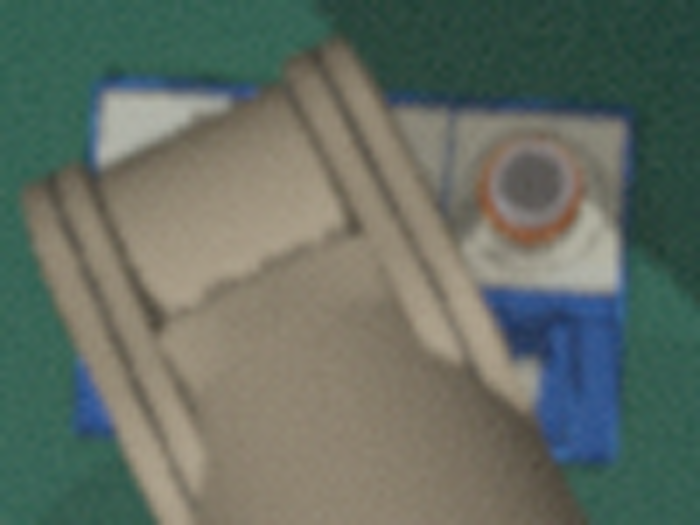

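Run:
```python
from h import *
for x,y in((376,305),(213,415)): print(onz('side',110+(y+.5)/4-.5,160+(x+.5)/4-.5,.047))
print(onz('top',130+185.5/7-.5,185+530.5/7-.5,.074))
```

```text
[ 0.50270858 -0.02363297  0.047     ]
[0.50509575 0.11376982 0.047     ]
[ 0.56679611 -0.01827142  0.074     ]
```

arm_command:
  moves:
    - [[1,0.2,0,0,0],[1,0.3,0,0,0],[1,0.3,0,0,0],[1,0.2,0,0,0],[1,0,0,0,0],[1,0,0,0,0]]

```text
clock: 29.92
position: [0.4992, 0.0603, 0.0903]
ee_rot: [-0.505, -0.495, 0.506, -0.494]
ft_force: [0.1, -1.3, -0.5]
grip_width: 0.194
```

Run:
```python
from h import *
st([.4993,.0605,.091])
im=snap('side','s22.png');cv2.imwrite('pics/s22c.png',cv2.resize(im[110:250,160:300,::-1],None,fx=4,fy=4,interpolation=cv2.INTER_CUBIC))
```

```text
t 29.92 p [0.4992 0.0603 0.0903] grip 0.194 f [ 0.1 -1.3 -0.5] j [ 0.5   0.43 -0.81  1.96  0.39  0.92 -0.53]
x [-0.001  0.    -1.   ] y [ 1.    -0.022 -0.001] z [-0.022 -1.    -0.   ] yaw_y -1.28
shift units [-0.03  0.   -0.01]
```

View pics/s22c.png

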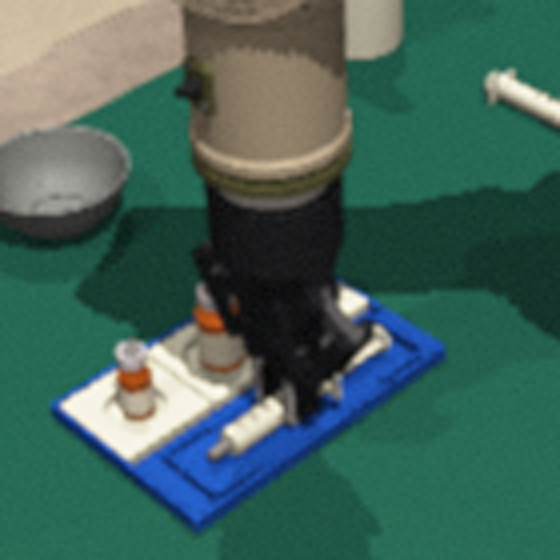

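arm_command:
  moves:
    - [[1,0.06,0,0,0],[1,0,0,0,0],[0.7,0,0,0,0],[0.6,0,0,0,0],[0.55,0,0,0,0],[0.55,0,0,0,0],[0.55,-0.3,0,0,0],[0.55,-0.5,0,0,0],[0.55,-0.8,0,0,0],[0.55,-1,0,0,0],[0.55,-1,0,0,0],[0.55,-1,0,0,0]]

```text
clock: 30.97
position: [0.4993, 0.0606, 0.2067]
ee_rot: [0.506, 0.494, -0.505, 0.495]
ft_force: [1.0, -0.1, -0.0]
grip_width: 0.449
```

arm_command:
  moves:
    - [[0.4,-1,0,1,0],[0.4,0,0,1,0],[0.4,0,0,1,0],[0.4,0,0,1,0],[0.4,0,0,1,0],[0.4,0,0,1,0],[0.4,0,0,1,0],[0.4,0,0,1,0],[0.4,0,0,1,0],[0.4,0,0,1,0],[0.4,0,0,0.5,0],[0.4,0,0,0,0]]

```text
clock: 31.97
position: [0.4931, -0.2052, 0.2301]
ee_rot: [-0.507, -0.493, 0.507, -0.494]
ft_force: [-0.1, -0.6, 0.6]
grip_width: 0.6
```

Run:
```python
from h import *
st()
im=snap('side','s23.png')
a=cv2.resize(im[110:250,160:300,::-1],None,fx=4,fy=4,interpolation=cv2.INTER_CUBIC);cv2.imwrite('pics/s23c.png',a)
im=snap('top','t23.png');cv2.imwrite('pics/t23c.png',cv2.resize(im[130:205,185:285,::-1],None,fx=7,fy=7,interpolation=cv2.INTER_CUBIC))
```

```text
t 31.97 p [ 0.4931 -0.2052  0.2301] grip 0.6 f [-0.1 -0.6  0.6] j [ 0.95  0.27 -0.74  1.77  0.19  1.18  0.13]
x [ 0.001 -0.001 -1.   ] y [ 1.    -0.027  0.001] z [-0.027 -1.     0.001] yaw_y -1.53
```

View pics/s23.png

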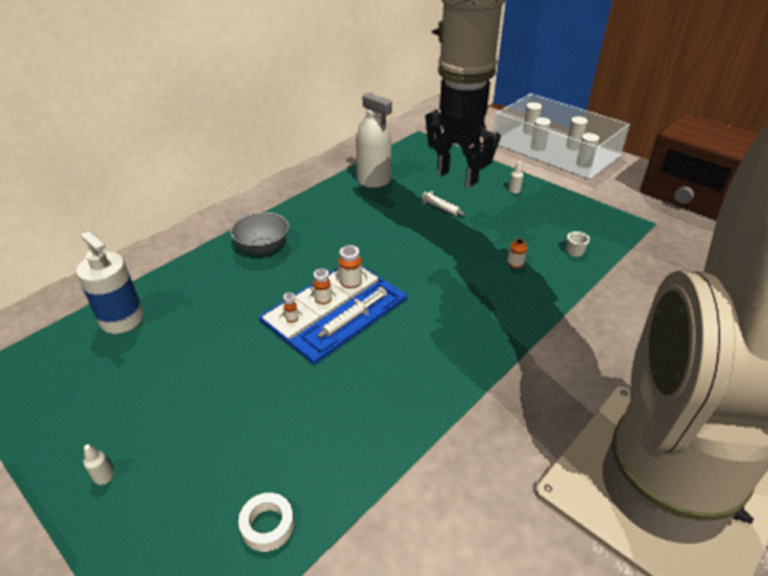

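View pics/s23c.png

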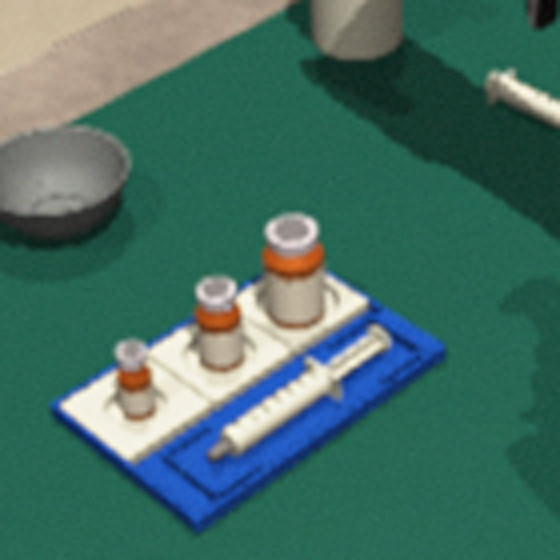

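View pics/t23c.png

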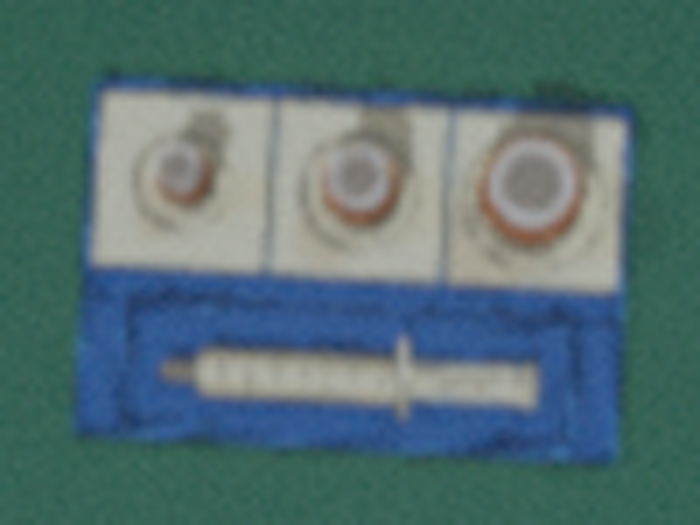

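```bash
python3 -c "
from workcell import manip
print(manip.hand_in(), manip.get_obs()['clock'])"
```

```text
the job is handed in; nothing more can be done
the job is handed in; nothing more can be done
```

The job is handed in at about 32 s on the robot's clock. I placed the large, then the medium, then the small capped vial, each in the well of its own size. The drawn-up syringe went last, flat along the bay with its nozzle toward +y.

- **Vials:** in the last side and top pictures all three stand upright inside their recesses. They sit a few millimetres off centre but within the rims.
- **Syringe:** it lies within the bay's end walls and lips.
- **Look-alikes:** the used vial and used syringe were not approached and look unmoved.
- **Arm:** it was clear of everything at hand-in. The largest wrist force I read between moves was about 6 N, while gripping.

**Disagreements and limits:**
- The two cameras disagreed by about 2 to 6 mm in x on the objects, so I used averages.
- The trained networks confused some things at lower confidence, for example the medium vial with other vials, and the used vial with a well. I settled those from the pictures.
- The syringe showed no contact force when lowered to the computed height, so I lowered it about 1.5 mm more before letting go.

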